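# Screw down the wax pot lid in the carving shop

### The arm

A 6-joint arm with a two-finger parallel gripper is mounted at the origin on the work surface. World frame = base frame: x ahead of the robot, y to its left, z up, the work surface at z = 0. Lengths are in m, angles in rad, forces in N, time in s.
With the tool pointing down it reaches from about 0.3 to 0.875 m from the base axis. Payload 6.4 kg.
Tool frame: the origin (TCP) lies midway between the tips of the shut fingers; the grasp point (between the pads) lies 19 mm behind it; z points along the fingers, y is the line along which they close (so a half turn about z gives the same grasp; the last joint's range is limited). The gripper opens to 85 mm and grips with 20 to 120 N. Pads are 22 mm wide; open, the fingers measure 114 mm over their backs; the gripper's body (76 mm by 85 mm) begins 54 mm behind the grasp point. The pads swing forward as they close: fully open they stand 13 mm farther back than shut.
Start: joints at [1.134, 0.181, 1.607, -0, 1.354, -0.206], TCP at [0.132, 0.56, 0.231] pointing down, gripper open.
Joint ranges: [-2.99, 2.99], [-0.89, 2.07], [0.3, 2.58], [-1.14, 4.28], [0, 2.63], [-3.12, 3.12]. Speed limits (rad/s): [2.57, 2.57, 3.01, 3.14, 3.14, 3.14].

### API

Orientations are given as a unit quaternion [w, x, y, z].
In Python, from bench import status, camera, ctrl gives the robot as it stands. The module is installed in compiled form; this text tells all that it offers.
- The arm moves only by the shell command python3 -m handwheel 'ROWS'. ROWS is JSON, a list that holds one entry, the list of rows, each a list of 7 numbers: the opening, from -1 (shut) to 1 (fully open), then the shift along the tool's x, y, z in cm, then the turn, a rotation vector about the tool's x, y, z in degrees. A call has 1 to 10 rows; each row is the pose to reach, as a shift and turn from the pose commanded when the call began, along the tool's axes at that moment; what a row does not reach only later rows make up. A row lasts 1/8 s, in which the tool goes at most 62.5 mm and 10.7 degrees, less where a joint would pass 70% of its speed; a pose out of reach is approached as far as the arm can. A call with a gripper value outside its range is refused whole. The fingers move at their own pace and stop on an object; the grip force is fixed at half the most. Time passes only in rows, so rows that repeat a pose let the fingers close. It gives the time, the measured TCP pose, the force, the opening and the grip force at its end, in the units of the state.
- status.get_obs(): the state, without advancing time (a new reading comes with each control period).
- camera(name): name is "side" or "top"; returns a dict with "frame" (480x640x3 uint8, blue, green, red), "depth" (480x640 float32, m along the optical axis (not along the pixel's ray), 0 where there is no reading), "fx", "fy", "cx", "cy" (pixels), "dist" ([k1, k2, p1, p2, k3] as OpenCV has them; the pictures are not rectified), "extrinsics" (4x4, takes a point from camera to world coordinates). Camera axes: x right, y down, z forward; pixel columns grow to the right and rows downward; lengths in m; the calibration is good to about 2 mm. A picture is of the moment at which its call begins.
- ctrl.hand_in(): hands the job in; it is judged then, once.
The state is a dict: "time_s": time; "q": joint angles; "dq": joint speeds; "joint_efforts": joint torques, N m; "eef_pos": TCP position; "eef_rot": TCP orientation; "wrist_force": force on the tool from outside, world axes, zero at the start; "torque": the same for the moment, N m; "opening": opening from 0.0 (shut) to 1.0 (fully open); "grasp_force": force on a finger pad.
Only numpy, scipy, OpenCV 4.12 (cv2) and the standard library are available. Lean on these libraries where they do the work, as an engineer would, in place of code of your own. Each camera call takes 0.05 s, during which the arm holds its last target. There are 200 camera calls.

### The job

The wide wax pot, in the oblong holder block, has its cross-bar lid only laid on its mouth. Without taking the lid off, turn it backward (anticlockwise seen from above) until the bar lies along the block's long side and the lid drops onto the pot, then turn it forward (clockwise) until it is fully home against its stop, a sixth of a turn on, and let go. Leave the carved rabbit near the pots standing where it is.

Things in the scene. Friction and masses are not known exactly. Their poses are not given: they have to be found in the camera images.
- lid_grip (a point): Wood lid, 0.16 kg: disc 92 mm across, 9 mm thick, with a cross bar on a stem. Bar 66 mm long (x), 16 wide (y), 22 high; its underside is 13 mm above the disc. The point is the bar's centre, on the lid's axis; z up. Under the disc a plug with three lugs stands in the mouth. At the start the lugs lie on the collar: point 49 mm above pot_mouth, x turned 40 to 63 deg clockwise of the pot's x.
- pot: Aluminium wax pot, 96 mm across, fixed in a wooden holder block 165 mm (x) by 105 mm (y) by 36 mm high screwed to the bench. Origin under the block's centre, on the pot's axis, at bench level; z up. Its x is the thread start: with the lid's x within about 12 deg of it the lid drops 16 mm, if let or pushed. The forward stop is 60 deg clockwise of the pot's x.
- pot_mouth (a point): Centre of the pot's mouth, on top of its collar, 85 mm above the bench. When dropped, the lid's disc lies on the collar and the bar's centre is 33 mm above this point. From there it turns only clockwise, lugs passing under the collar, which draws the lid down: it must be dropped to within 2 mm to enter. The lid has 2 mm sideways play in the mouth.
- rabbit: Upright carved wooden rabbit, about 66 mm across and 135 mm tall with two ears, loose; origin at the centre of its foot. To be left alone.
There are look-alikes about, which are no part of the job. Leave any blue or red look-alike of the pot alone.

How it is judged:
On the way:
1. the lid, turned back, has dropped into the thread start: bar within 17 degrees of the block's long side, lid within 4 mm of the collar (angle between the x axis of lid_grip and the x axis of pot, either way round below 0.3 rad and z of lid_grip in the frame of pot below 0.122 m and horizontal distance between lid_grip and pot below 0.01 m), for 0.1 s.
At the end, for the whole second after the job is handed in: The lid lies down on the pot's collar (within 3.5 mm, level within 6 degrees, centred within 8 mm), turned forward to within 10 degrees of its stop (bar 60 degrees from the block's long side), released and at rest; the rabbit stands within 30 mm of where it was (angle between the x axis of lid_grip and the x axis of pot, either way round between 0.87 and 1.25 rad and z of lid_grip in the frame of pot below 0.1215 m and horizontal distance between lid_grip and pot below 0.008 m and angle between lid_grip's own z axis and vertical below 0.1 rad and distance of rabbit from where it was at the start of the episode below 0.03 m); the robot touches nothing.
It fails at once if the lid is lifted off the pot (more than 20 mm above where it lay) (z of lid_grip in the frame of pot above 0.154 m).
It fails at once if the carved rabbit is knocked over or pushed away (distance of rabbit from where it was at the start of the episode above 0.03 m or angle between rabbit's own z axis and vertical above 0.5 rad).
It also fails if it takes over 35 s, if anything falls off the work surface, if the arm or the gripper's body presses on something with over 40 N, if the wrist force passes 120 N, or if a joint passes its speed limit or range.

## Working session

There is one attempt and no reset: what is moved stays moved. The work goes in short steps, Python scripts to look and compute and a shell command to move; the robot and the scene stay as the last step left them, time stands still between calls to the robot, and variables do not carry over. Pictures are saved under pics/ and viewed, at most 10 in all, crops included, and the job is handed in when it is done.

```bash
mkdir -p pics
python3 - <<'E'
from bench import status,camera
import cv2,numpy as np,pickle
o=status.get_obs();print(o['time_s'],o['eef_pos'],o['eef_rot'],o['opening'])
for n in('top','side'):
    c=camera(n);pickle.dump(c,open(n+'0.pkl','wb'));cv2.imwrite(f'pics/{n}0.png',c['frame']);print(n,c['fx'],c['dist'],np.round(c['extrinsics'],3).tolist())
E
```

```text
0.0 [0.1312747  0.55924851 0.23036783] [-2.86583092e-04  1.15138174e-01  9.93349082e-01 -8.48553548e-04] 0.9972552638712658
top 595.8722224360696 [-0.1967307  0.         0.         0.         0.       ] [[0.03, -0.987, 0.156, 0.35], [-0.999, -0.032, -0.011, -0.011], [0.016, -0.156, -0.988, 1.2], [0.0, 0.0, 0.0, 1.0]]
side 608.9069670704099 [0.04331056 0.         0.         0.         0.        ] [[0.848, -0.366, 0.384, 0.172], [-0.53, -0.57, 0.628, -0.596], [-0.011, -0.736, -0.677, 0.748], [0.0, 0.0, 0.0, 1.0]]
```

View pics/top0.png

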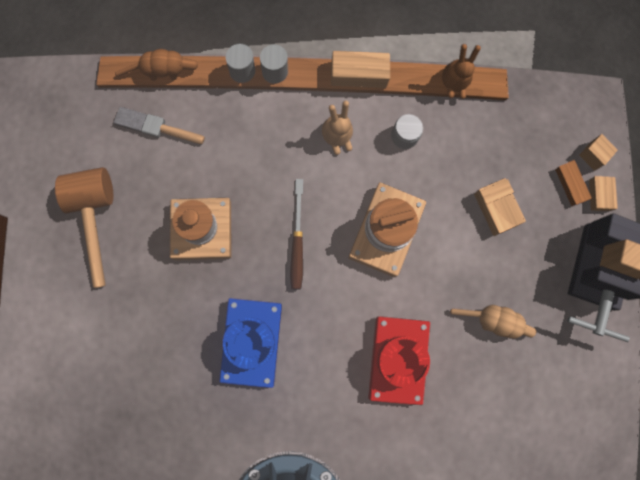

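View pics/side0.png

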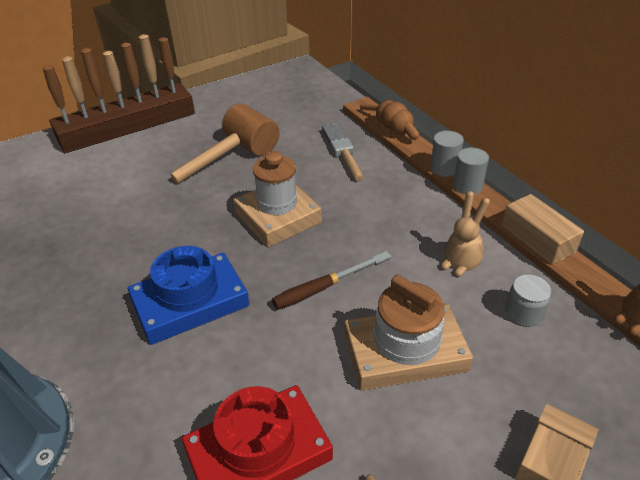

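```bash
cat > h.py <<'E'
import cv2,numpy as np,pickle
from bench import camera,status
def cloud(c):
    K=np.array([[c['fx'],0,c['cx']],[0,c['fy'],c['cy']],[0,0,1]]);v,u=np.mgrid[:480,:640]
    p=cv2.undistortPoints(np.stack([u,v],-1).reshape(-1,1,2).astype(float),K,np.array(c['dist'])).reshape(480,640,2)
    d=c['depth'];E=np.array(c['extrinsics'])
    P=np.dstack([p*d[...,None],d])@E[:3,:3].T+E[:3,3];P[d==0]=np.nan;return P
def rect(P,m):
    q=(P[m][:,:2]*1000).astype(np.float32);(c,s,a)=cv2.minAreaRect(q)
    b=cv2.boxPoints((c,s,a));e=[b[1]-b[0],b[2]-b[1]];e=max(e,key=np.linalg.norm)
    return len(q),np.round(c,1),np.round(s,1),round(np.degrees(np.arctan2(e[1],e[0]))%180,1),np.round(np.median(P[m][:,2])*1000,1)
def near(P,x,y,r):return np.hypot(P[...,0]-x,P[...,1]-y)<r
def clean(m,k=3):return cv2.morphologyEx(m.astype(np.uint8),cv2.MORPH_OPEN,np.ones((k,k)))>0
def pca(P,m):
    q=P[m][:,:2]*1000;w,v=np.linalg.eigh(np.cov(q.T));return np.round(q.mean(0),1),round(np.degrees(np.arctan2(v[1,1],v[0,1]))%180,1),np.round(np.sqrt(12*w),1)
E
python3 - <<'E'
from h import *
for n in('top','side'):
    c=pickle.load(open(n+'0.pkl','rb'));P=cloud(c);z=P[...,2]
    if n=='top': x,y=P[222,393,:2]
    N=near(P,x,y,.11)
    print(n,P[222,393],P[130,340] if n=='top' else P[250,465])
    for nm,m in(('block',N&(z>.025)&(z<.045)),('disc',N&(z>.1)&(z<.118)),('bar',N&(z>.135)&(z<.16))):
        m=clean(m,2);print(nm,rect(P,m),pca(P,m))
    if n=='top':
        cv2.imwrite('pics/crop0.png',cv2.resize(c['frame'][100:290,320:450],None,fx=3,fy=3,interpolation=2))
    r=clean(near(P,*( P[135,340,:2] if n=='top' else P[250,465,:2]),.06)&(z>.02));print('rabbit',rect(P,r))
E
```

```text
top [ 0.55392716 -0.17308946  0.14310437] [ 0.74572302 -0.07653599  0.08579023]
block (2058, array([ 563.9, -185.4]), array([107.4, 173.7]), np.float32(158.9), np.float64(nan)) (array([nan, nan]), np.float64(nan), array([nan, nan]))
disc (1459, array([ 563.4, -191.5]), array([ 67.8, 112.2]), np.float32(117.0), np.float64(nan)) (array([nan, nan]), np.float64(nan), array([nan, nan]))
bar (314, array([ 562.2, -184.5]), array([15.5, 73.6]), np.float32(109.1), np.float64(nan)) (array([nan, nan]), np.float64(nan), array([nan, nan]))
rabbit (913, array([764.5, -74.1]), array([55.5, 62.8]), np.float32(90.7), np.float64(83.9))
side [ 0.72668667  0.06872727 -0.00176287] [ 0.74929446 -0.09446969  0.04575507]
block (3742, array([ 572.8, -174.2]), array([130. , 179.7]), np.float32(159.4), np.float64(nan)) (array([nan, nan]), np.float64(nan), array([nan, nan]))
disc (1974, array([nan, nan]), array([0., 0.]), np.float32(nan), np.float64(nan)) (array([nan, nan]), np.float64(nan), array([nan, nan]))
bar (543, array([ 564.3, -179.6]), array([42.4, 59. ]), np.float32(126.3), np.float64(nan)) (array([nan, nan]), np.float64(nan), array([nan, nan]))
rabbit (1725, array([760.4, -80. ]), array([50.8, 62.6]), np.float32(113.3), np.float64(70.1))
```

View pics/crop0.png

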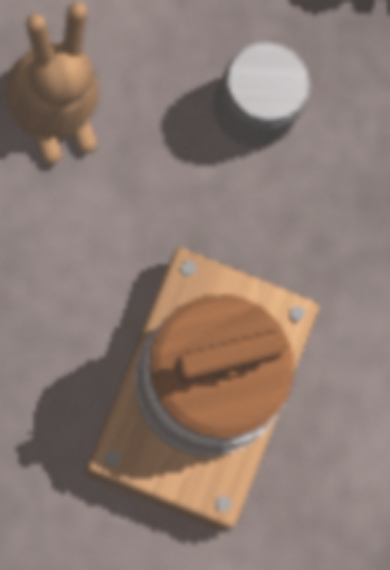

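The crop shows the lid on the oblong block: bar ends at about (182,367) and (280,345), block corners at (180,250), (318,305), (235,528) and (90,467). That puts the block's long axis near 159° and the bar near 107°, both centred about (563,-185) mm. Next I refine these and work out the approach.

```bash
cat >> h.py <<'E'
from scipy.spatial.transform import Rotation as R
def go(x,y,z,yaw):
    o=status.get_obs();w,a,b,c=o['eef_rot'];T=R.from_quat([a,b,c,w])
    t=np.radians(yaw);G=R.from_matrix(np.array([[np.cos(t),np.sin(t),0],[np.sin(t),-np.cos(t),0],[0,0,-1]]))
    print('shift cm',np.round(T.inv().apply(np.array([x,y,z])-o['eef_pos'])*100,2),'turn',np.round((T.inv()*G).as_rotvec(degrees=True),1))
    X=T.as_matrix();print('t',o['time_s'],'pos',np.round(o['eef_pos'],4),'yaw',round(np.degrees(np.arctan2(X[1,0],X[0,0])),1),'tilt',np.round(X[:2,2],3),'F',np.round(o['wrist_force'],1),np.round(o['torque'],2),'open',round(o['opening'],2),round(o['grasp_force'],1))
def lid(n='top',c=None,x=.563,y=-.185):
    c=c or camera(n);P=cloud(c);z=P[...,2];f=np.isfinite(z)
    N=near(P,x,y,.075)&f;out=[]
    for lo,hi in((.12,.16),(.135,.16),(.09,.118)):
        m=clean(N&(z>lo)&(z<hi),2)&f&N&(z>lo)&(z<hi)
        if m.sum()>20: print(n,lo,rect(P,m),pca(P,m))
    return c
E
python3 - <<'E'
from h import *
for n in('top','side'): lid(n,pickle.load(open(n+'0.pkl','rb')))
go(.563,-.185,.2,107)
E
```

```text
top 0.12 (303, array([ 559.4, -180.4]), array([16.2, 64.7]), np.float32(106.7), np.float64(143.9)) (array([ 559.2, -179.2]), np.float64(107.1), array([14.9, 62.8]))
top 0.135 (266, array([ 560.6, -180.2]), array([13.7, 64.5]), np.float32(106.7), np.float64(144.3)) (array([ 560.1, -179.4]), np.float64(107.0), array([13.8, 63.6]))
top 0.09 (1342, array([ 561.2, -180.5]), array([88.1, 88.2]), np.float32(90.7), np.float64(109.7)) (array([ 558.4, -178.4]), np.float64(9.2), array([79.9, 87.1]))
side 0.12 (775, array([ 560.1, -184. ]), array([18.7, 63.2]), np.float32(106.2), np.float64(140.4)) (array([ 558.8, -186.2]), np.float64(107.6), array([14.6, 63. ]))
side 0.135 (509, array([ 561.3, -183.7]), array([16.4, 63.2]), np.float32(107.1), np.float64(142.5)) (array([ 560. , -185.2]), np.float64(107.2), array([15. , 62.8]))
side 0.09 (1882, array([ 560.5, -186. ]), array([82.7, 91.7]), np.float32(159.0), np.float64(108.1)) (array([ 551. , -192.4]), np.float64(136.4), array([67.8, 84. ]))
shift cm [-59.05 -62.58   3.13] turn [-0.1  0.  59.8]
t 0.1 pos [0.1313 0.5593 0.2305] yaw 166.8 tilt [-0.001 -0.001] F [-0.9  0.4  0.2] [-0.04  0.02  0.01] open 1.0 0.0
```

```bash
r='[1,-58.8,-62.4,3,0,0,59.8]'; python3 -m handwheel '[[[1,-58.8,-62.4,1,0,0,59.8],[1,-58.8,-62.4,1,0,0,59.8],[1,-58.8,-62.4,1,0,0,59.8],[1,-58.8,-62.4,1,0,0,59.8],[1,-58.8,-62.4,1,0,0,59.8],[1,-58.8,-62.4,1,0,0,59.8],[1,-58.8,-62.4,1,0,0,59.8],[1,-58.8,-62.4,1,0,0,59.8],[1,-58.8,-62.4,1,0,0,59.8],[1,-58.8,-62.4,1,0,0,59.8]]]'; python3 -c "
from h import *
go(.561,-.1825,.2,107)"
```

```text
time_s: 1.35
eef_pos: [0.4453, 0.0169, 0.224]
eef_rot: [0.0, 0.595, 0.804, 0.0]
wrist_force: [-0.0, 0.9, -0.0]
opening: 0.998
grasp_force: 0.0
shift cm [-22.45   5.26   2.4 ] turn [ 0.  -0.  -0.1]
t 1.35 pos [0.4453 0.0169 0.224 ] yaw 106.9 tilt [0. 0.] F [-0.   0.9 -0. ] [-0.05 -0.08  0.  ] open 1.0 0.0
```

```bash
python3 -m handwheel '[[[1,-22.4,5.3,2.4,0,0,0],[1,-22.4,5.3,2.4,0,0,0],[1,-22.4,5.3,2.4,0,0,0],[1,-22.4,5.3,2.4,0,0,0],[1,-22.4,5.3,2.4,0,0,0],[1,-22.4,5.3,2.4,0,0,0]]]'; python3 -c "
from h import *
go(.561,-.1825,.119,107)
c=camera('side');cv2.imwrite('pics/s1.png',c['frame'][200:420,300:560])
c=camera('top');cv2.imwrite('pics/t1.png',c['frame'][100:300,300:500])
a=cv2.imread('pics/s1.png');b=cv2.imread('pics/t1.png');b=cv2.resize(b,(220,220));cv2.imwrite('pics/p1.png',cv2.resize(np.hstack([a,b]),None,fx=1.6,fy=1.6))"
```

```text
time_s: 2.1
eef_pos: [0.5601, -0.1792, 0.1993]
eef_rot: [-0.001, 0.595, 0.804, 0.0]
wrist_force: [-1.4, 0.2, 0.5]
opening: 1.0
grasp_force: 0.0
shift cm [-0.36 -0.    8.03] turn [-0.1 -0.1 -0. ]
t 2.1 pos [ 0.5601 -0.1792  0.1993] yaw 107.0 tilt [-0.002  0.001] F [-1.4  0.2  0.5] [-0.03  0.03 -0.04] open 1.0 0.0
```

View pics/p1.png

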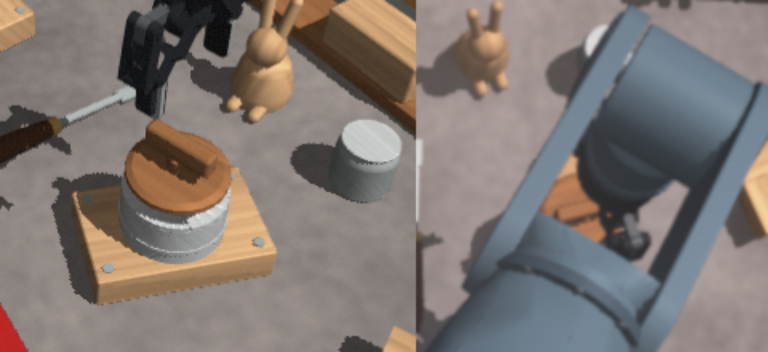

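The side crop at left shows the open fingers above the bar, which runs from (150,125) to (212,170). The rabbit and can are well clear, so I go down and close.

```bash
python3 -m handwheel '[[[1,0,0,4,0,0,0],[1,0,0,6.5,0,0,0],[1,0,0,8,0,0,0],[1,0,0,8,0,0,0],[-1,0,0,8,0,0,0],[-1,0,0,8,0,0,0],[-1,0,0,8,0,0,0],[-1,0,0,8,0,0,0],[-1,0,0,8,0,0,0],[-1,0,0,8,0,0,0]]]'; python3 -c "
from h import *
go(.561,-.1825,.119,107);lid('side')"
```

```text
time_s: 3.45
eef_pos: [0.5614, -0.1799, 0.1208]
eef_rot: [0.001, 0.595, 0.804, 0.0]
wrist_force: [0.5, 1.9, 5.7]
opening: 0.207
grasp_force: 58.7
shift cm [-0.24 -0.11  0.18] turn [ 0.1  0.  -0. ]
t 3.45 pos [ 0.5614 -0.1799  0.1208] yaw 107.0 tilt [ 0.001 -0.   ] F [0.5 1.9 5.7] [0.28 0.06 0.01] open 0.21 58.7
side 0.12 (615, array([ 557.3, -197.7]), array([42.5, 34.8]), np.float32(0.3), np.float64(140.9)) (array([ 558.8, -197.2]), np.float64(143.3), array([28.7, 40.5]))
side 0.135 (427, array([ 557.8, -198. ]), array([42.4, 34.6]), np.float32(2.3), np.float64(143.0)) (array([ 560.7, -196.3]), np.float64(151.5), array([31.1, 38.1]))
side 0.09 (1789, array([ 557. , -188.8]), array([78. , 90.5]), np.float32(149.4), np.float64(108.2)) (array([ 548.7, -194.2]), np.float64(138.5), array([63.7, 86.3]))
```

```bash
python3 -m handwheel '[[[-1,0,0,8e-9,0,0,-10],[-1,0,0,0,0,0,-20],[-1,0,0,0,0,0,-30],[-1,0,0,0,0,0,-40],[-1,0,0,0,0,0,-48],[-1,0,0,0,0,0,-52],[-1,0,0,0,0,0,-52]]]'; python3 -c "
from h import *
go(.561,-.1825,.103,159)"
```

```text
time_s: 4.38
eef_pos: [0.5603, -0.1797, 0.1193]
eef_rot: [-0.001, 0.183, 0.983, 0.0]
wrist_force: [-0.3, -0.2, -0.3]
opening: 0.208
grasp_force: 58.7
shift cm [-0.17 -0.23  1.63] turn [-0.  -0.1 -0.1]
t 4.375 pos [ 0.5603 -0.1797  0.1193] yaw 158.9 tilt [-0.001  0.   ] F [-0.3 -0.2 -0.3] [-0.02 -0.06 -0.01] open 0.21 58.7
```

```bash
python3 -m handwheel '[[[-1,0,0,0.5,0,0,0],[-1,0,0,1,0,0,0],[-1,0,0,1.4,0,0,0],[-1,0,0,1.6,0,0,0],[-1,0,0,1.6,0,0,0]]]'; python3 -c "
from h import *
go(.561,-.1825,.103,159)"
```

```text
time_s: 5.0
eef_pos: [0.5606, -0.1796, 0.1048]
eef_rot: [-0.0, 0.182, 0.983, 0.0]
wrist_force: [-4.0, 1.0, 6.5]
opening: 0.207
grasp_force: 59.8
shift cm [-0.14 -0.25  0.18] turn [-0. -0. -0.]
t 5.0 pos [ 0.5606 -0.1796  0.1048] yaw 159.0 tilt [-0.001  0.   ] F [-4.   1.   6.5] [ 0.25  0.79 -0.03] open 0.21 59.8
```

The lid has dropped 16 mm with only light contact force. Now I turn it forward with a slight downward push.

```bash
python3 -m handwheel '[[[-1,0,0,0.1,0,0,0],[-1,0,0,0.1,0,0,8],[-1,0,0,0.1,0,0,16],[-1,0,0,0.1,0,0,24],[-1,0,0,0.1,0,0,24]]]'; python3 -c "
from h import *
go(.561,-.1825,.103,99)"
```

```text
time_s: 5.62
eef_pos: [0.5622, -0.1806, 0.1048]
eef_rot: [0.002, 0.384, 0.923, -0.0]
wrist_force: [0.1, 0.4, 6.5]
opening: 0.207
grasp_force: 59.7
shift cm [-0.05 -0.22  0.18] turn [ 0.1  0.2 35.9]
t 5.625 pos [ 0.5622 -0.1806  0.1048] yaw 134.9 tilt [ 0.003 -0.002] F [0.1 0.4 6.5] [ 0.    0.04 -0.02] open 0.21 59.7
```

```bash
python3 -m handwheel '[[[-1,0,0,0,0,0,8],[-1,0,0,0,0,0,16],[-1,0,0,0,0,0,24],[-1,0,0,0,0,0,30],[-1,0,0,0,0,0,34],[-1,0,0,0,0,0,36],[-1,0,0,0,0,0,36]]]'; python3 -c "
from h import *
go(.561,-.1825,.103,99)"
```

```text
time_s: 6.5
eef_pos: [0.5627, -0.1807, 0.1048]
eef_rot: [0.002, 0.65, 0.76, 0.0]
wrist_force: [1.8, -0.9, 5.1]
opening: 0.204
grasp_force: 59.6
shift cm [-0.15 -0.19  0.18] turn [ 0.2  0.2 -0. ]
t 6.5 pos [ 0.5627 -0.1807  0.1048] yaw 99.0 tilt [ 0.004 -0.002] F [ 1.8 -0.9  5.1] [-0.16 -0.26  0.23] open 0.2 59.6
```

```bash
python3 -m handwheel '[[[-1,0,0,0,0,0,2],[-1,0,0,0,0,0,4],[-1,0,0,0,0,0,4]]]'; python3 -c "
from h import *
go(.561,-.1825,.103,99)"
```

```text
time_s: 6.88
eef_pos: [0.5629, -0.1807, 0.1048]
eef_rot: [0.003, 0.675, 0.737, 0.001]
wrist_force: [2.7, 0.2, 5.8]
opening: 0.205
grasp_force: 59.5
shift cm [-0.16 -0.21  0.18] turn [ 0.2  0.2 -4. ]
t 6.875 pos [ 0.5629 -0.1807  0.1048] yaw 95.0 tilt [ 0.005 -0.003] F [2.7 0.2 5.8] [-0.03 -0.45  0.75] open 0.21 59.5
```

The torque rises to 0.75 N m, so the stop is felt. I back off a little, release, lift and check.

```bash
python3 -m handwheel '[[[-1,0,0,-0.1,0,0,-2],[1,0,0,-0.1,0,0,-2],[1,0,0,-0.1,0,0,-2],[1,0,0,-0.1,0,0,-2],[1,0,0,-0.1,0,0,-2],[1,0,0,-4,0,0,-2],[1,0,0,-9,0,0,-2],[1,0,0,-14,0,0,-2],[1,0,0,-14,0,0,-2]]]'; python3 -c "
from h import *
go(.561,-.1825,.103,99);c=lid('side');cv2.imwrite('pics/s2.png',cv2.resize(c['frame'][180:420,320:560],None,fx=2.4,fy=2.4))"
```

```text
time_s: 8.0
eef_pos: [0.5633, -0.1811, 0.2485]
eef_rot: [0.005, 0.663, 0.749, 0.001]
wrist_force: [-0.8, -0.4, -0.6]
opening: 1.003
grasp_force: 0.0
shift cm [-0.03 -0.35 14.54] turn [ 0.4  0.3 -2. ]
t 8.0 pos [ 0.5633 -0.1811  0.2485] yaw 97.0 tilt [ 0.008 -0.005] F [-0.8 -0.4 -0.6] [ 0.   -0.02  0.  ] open 1.0 0.0
side 0.12 (489, array([ 560.3, -185.3]), array([16.4, 63.2]), np.float32(101.7), np.float64(126.5)) (array([ 559.4, -187.1]), np.float64(102.9), array([15.2, 63. ]))
side 0.09 (1773, array([ 559.9, -187.7]), array([82.3, 88.8]), np.float32(162.6), np.float64(92.8)) (array([ 553.3, -191.6]), np.float64(132.0), array([62.9, 78.8]))
```

View pics/s2.png

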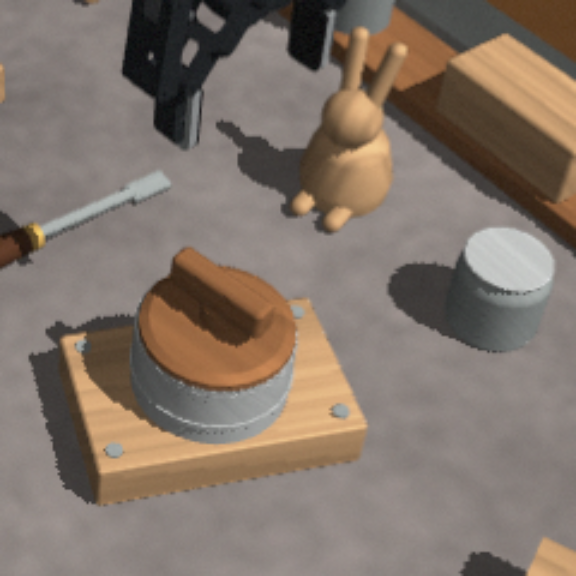

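The lid sits flat on the collar, the bar (175,265)–(265,325) has turned about 57° from the block's long side, and it lies 16 mm lower than at the start. The rabbit at (345,150) is untouched and the gripper is clear.

```bash
python3 -c "
from bench import ctrl
print(ctrl.hand_in())"
```

```text
the job is handed in; nothing more can be done
None
```

I turned the lid back until it dropped 16 mm, turned it forward until I felt the stop (bar measured about 57° from the block's long side, against a nominal 60°), released it, left the rabbit untouched, and handed the job in at about 8 s; no verdict was returned.

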